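# Plug the antenna into a tilted router

### The job

Take the push-in antenna out of the wooden block and plug it into the socket of the router, which hides somewhere in the black floor of the well in its sloping top: feel for the hole with the plug. Push it fully home until its shoulder sits on the well's floor, then let go. Leave the mug, the jar and the mouse where they stand.

Things in the scene. Friction and masses are not known exactly. Their poses are not given: they have to be found in the camera images.
- antenna: Loose flat white antenna, 30 to 60 g, upright in the block, plug down. Origin: centre of the plug's tip, +z up the antenna. Round brass plug, 10 mm diameter, z = 0 to 24 mm, tip chamfered 2 mm high to 7 mm diameter; white blade 18 mm along x, 14 mm along y, z = 24 to 109 mm, its flat lower face is the shoulder. Grip firmly (it bears 60 N) across y, 35 to 40 mm above the shoulder.
- antenna_tip (a point): Centre of the antenna plug's tip: the same point as the antenna's origin.
- block: Fixed wooden desk block, 80 x 80 x 30 mm high, origin at the centre of its underside. A hole of 13 mm diameter, 27 mm deep, in the middle of its top holds the antenna's plug; the antenna's shoulder rests on the block's top, so its tip is 6 mm above the table.
- router: Fixed inclined stand carrying the white router. Origin on the table under the middle of the stand's 130 (x) x 160 (y) x 6 mm base plate; +x points to the high edge, so the sloping top faces -x. The case is a slab 140 (up the slope) x 200 (y) x 36 mm thick, tilted 30 degrees; highest point 112 mm above the table.
- well: Square black well, 40 x 40 mm, 6 mm deep, in the router's sloping top. Origin: middle of its floor, 81 mm above the table. z: square out of the floor, 30 degrees from vertical, leaning to the low edge; x up the slope, y level. The antenna goes in along -z; when it is home its tip is at z = -24 mm here. The floor is hard and does not slide under forces below 25 N.
- well_mouth (a point): Middle of the well's opening, 6 mm above its floor along z. The floor bears one blind hole along z, black in black: 11.5 mm diameter, 26 mm deep, 1.5 mm chamfer at its mouth. The hole is not measured and differs from router to router: its centre lies up to 6 mm from the well's middle in x and, independently, up to 6 mm in y.
- mug: Bystander: loose blue ceramic mug, 76 mm diameter, 90 mm high, handle at its +y; origin at the centre of its underside.
- jar: Bystander: loose amber glass jar with steel cap, 60 mm diameter, 70 mm high; origin at the centre of its underside.
- mouse: Bystander: loose black computer mouse, 100 (x) x 58 (y) x 30 mm high; origin at the centre of its underside.
There are look-alikes about, which are no part of the job. What is shaped like the antenna but green is not meant. There is more than one size of the block; the job needs the smaller.

How it is judged:
By the outcome, as a careful person would: the job done as asked, in the order asked, and still so for the second after the job is handed in, with the robot touching nothing.
It also fails if it takes over 64 s, if anything falls off the work surface, if the arm or the gripper's body presses on something with over 40 N, if the wrist force passes 120 N, or if a joint passes its speed limit or range.

### The arm

A 6-joint arm with a two-finger parallel gripper is mounted at the origin on the work surface. World frame = base frame: x ahead of the robot, y to its left, z up, the work surface at z = 0. Lengths are in m, angles in rad, forces in N, time in s.
With the tool pointing down it reaches from about 0.275 to 0.75 m from the base axis. Payload 10.2 kg.
Tool frame: the origin (TCP) lies on the centre line of the jaws, within the pads' length; the fingertips stand 17 mm ahead of it and the grasp point (between the pads) lies 2 mm behind it; z points along the fingers, y is the line along which they close (so a half turn about z gives the same grasp; the last joint's range is limited). The gripper opens to 85 mm and grips with 20 to 120 N. Pads are 22 mm wide; open, the fingers measure 114 mm over their backs; the gripper's body (76 mm by 85 mm) begins 54 mm behind the grasp point. The pads swing forward as they close: fully open they stand 13 mm farther back than shut.
Start: joints at [0.889, 0.313, 1.498, -0, 1.331, -0.223], TCP at [0.233, 0.471, 0.248] pointing down, gripper open.
Joint ranges: [-2.94, 2.94], [-0.97, 2.17], [0.19, 2.56], [-1.23, 4.37], [0.02, 3.11], [-2.88, 2.88]. Speed limits (rad/s): [2.39, 2.39, 3.01, 3.14, 3.14, 3.14].

### API

Orientations are given as a 3x3 rotation matrix whose columns are the frame's x, y, z axes.
In Python, from rig import monitor, snapshot, order, spot_in, outline_of, place_of gives the robot as it stands.
- The arm moves only by the tool arm_command, never from a script. Its argument "series" is a list of rows, each an object of numbers: "wx", "wy", "wz": the turn, a rotation vector about the world's x, y, z in rad; "tx", "ty", "tz": the shift along the world's x, y, z in m; "gripper": the finger opening in m, from 0 to 0.0854. In form: [{"wx": .., "wy": .., "wz": .., "tx": .., "ty": .., "tz": .., "gripper": ..}, ...]. A call has 1 to 12 rows; each row shifts and turns the commanded pose from where the row before left it; what a row does not reach is not made up. A row lasts 1/12 s, in which the tool goes at most 41.7 mm and 7.16 degrees, less where a joint would pass 70% of its speed; a pose out of reach is approached as far as the arm can. A call with a gripper value outside its range is refused whole. The fingers move at their own pace and stop on an object; "newtons" is the grip in N (left out, the last holds). Time passes only in rows, so rows that do not move let the fingers close. It gives the time, the measured TCP pose, the force, the opening and the grip force at its end, in the units of the state.
- monitor.get_state(): the state, without advancing time (a new reading comes with each control period).
- snapshot(name): name is "scene" or "top" or "wrist"; returns a dict with "frame" (480x640x3 uint8, blue, green, red), "range_z" (480x640 float32, m along the optical axis (not along the pixel's ray), 0 where there is no reading), "camera_matrix" (3x3 intrinsics, pixels), "origin" and "attitude" of the camera in the world. Camera axes: x right, y down, z forward; pixel columns grow to the right and rows downward; lengths in m; the calibration is good to about 2 mm. The wrist camera is an equidistant fisheye: a pixel r from the principal point sees the ray r / f radians off the axis. A picture is of the moment at which its call begins.
- order.hand_in(): hands the job in; it is judged then, once.
Trained networks look in a picture, given as the dict that the camera call returned (one of the last four; its "shot" number tells which), for a name from the list of things; names that differ only in an ending like _2 or _b are one class to them, and where a whole thing is asked for, a point or a joint stands for the part that bears it (a point fixed in the world has none). Each returns a list of dicts, best first, with "conf" (0 to 1); they miss things now and then, are a little off and sometimes report something else, mostly with a low value. They report only what shows in the picture. A call takes as long as a camera call. They do not tell look-alikes from the thing itself.
- spot_in(picture, label): "extent" ([left, top, width, height] in pixels, round what is visible of it).
- outline_of(picture, label): "mask" (480x640 bool, what is visible of it) and "extent" ([left, top, width, height] in pixels, round what is visible of it).
- place_of(picture, label): "pixel" ([row, column] in pixels: a listed point, or the origin of a listed thing).
The state is a dict: "time": time; "qpos": joint angles; "qvel": joint speeds; "tau": joint torques, N m; "tool_pos": TCP position; "orientation": TCP orientation; "wrist_force": force on the tool from outside, world axes, zero at the start; "wrist_torque": the same for the moment, N m; "finger_gap": opening from 0.0 (shut) to 1.0 (fully open); "grasp_force": force on a finger pad.
Only numpy, scipy, OpenCV 4.12 (cv2) and the standard library are available. Lean on these libraries where they do the work, as an engineer would, in place of code of your own. Each camera call takes 0.05 s, during which the arm holds its last target. There are 200 camera calls.

## Working session

There is one attempt and no reset: what is moved stays moved. The work goes in short steps, Python scripts to look and compute and a tool call to move; the robot and the scene stay as the last step left them, time stands still between calls to the robot, and variables do not carry over. Pictures are saved under pics/ and viewed, at most 10 in all, crops included, and the job is handed in when it is done.

Besides the shell and the picture viewer there is one more tool, called after ">>>" by a JSON object that holds its "fn" and its "kwargs", one argument or row to a line. arm_command: Moves the arm, as the interface text tells. Its arguments: {"type":"object","properties":{"series":{"type":"array"},"newtons":{"type":"number"}},"required":["series"]}

```bash
mkdir -p pics; ls; cat > h.py <<'E'
import numpy as np, cv2
from rig import monitor, snapshot, order, spot_in, outline_of, place_of
def pt(s,r,c,z=None):
    K=np.array(s["camera_matrix"]);o=np.array(s["origin"]);A=np.array(s["attitude"])
    if z is None: z=s["range_z"][int(r),int(c)]
    return o+A@(z*np.array([(c-K[0,2])/K[0,0],(r-K[1,2])/K[1,1],1]))
def cloud(s,mask):
    rr,cc=np.nonzero(mask&(s["range_z"]>0)); z=s["range_z"][rr,cc]
    K=np.array(s["camera_matrix"])
    return np.array(s["origin"])+(np.c_[(cc-K[0,2])/K[0,0]*z,(rr-K[1,2])/K[1,1]*z,z])@np.array(s["attitude"]).T
E
python3 - <<'E'
from h import *
a=snapshot("top");b=snapshot("scene")
cv2.imwrite("pics/top.png",a["frame"]);cv2.imwrite("pics/scene.png",b["frame"])
for n,s in(("top",a),("scene",b)):
  print(n,np.round(s["origin"],3),np.round(s["attitude"],3).tolist(),np.round(s["camera_matrix"],1).tolist())
  for l in["antenna","block","router","mug","jar","mouse"]:
    for d in outline_of(s,l):
      if d["conf"]<.3: continue
      p=cloud(s,d["mask"]); 
      print(l,round(d["conf"],2),d["extent"],np.round(np.median(p,0),3),np.round(np.percentile(p,2,axis=0),3),np.round(np.percentile(p,98,axis=0),3))
  for l in["antenna_tip","well_mouth","well","block"]:
    for d in place_of(s,l):
      print(l,round(d["conf"],2),np.round(d["pixel"],1),np.round(pt(s,*d["pixel"]),3))
E
```

```text
pics
top [ 0.441 -0.027  1.008] [[0.028, -0.994, 0.109], [-0.999, -0.025, 0.027], [-0.024, -0.109, -0.994]] [[484.2, 0.0, 318.3], [0.0, 484.2, 234.7], [0.0, 0.0, 1.0]]
antenna 0.74 [419.5, 236.6, 17.5, 8.8] [ 0.536 -0.209  0.103] [ 0.529 -0.22   0.034] [ 0.546 -0.207  0.118]
antenna 0.74 [465.1, 244.6, 24.3, 11.6] [ 0.52  -0.308  0.09 ] [ 0.513 -0.32   0.03 ] [ 0.53  -0.303  0.112]
antenna 0.56 [467.5, 209.9, 15.4, 17.3] [ 0.581 -0.3    0.091] [ 0.574 -0.312  0.029] [ 0.593 -0.295  0.112]
block 0.76 [400.5, 295.3, 82.2, 80.3] [ 0.361 -0.247  0.044] [ 0.297 -0.311  0.003] [ 0.425 -0.181  0.047]
router 0.68 [142.8, 178.4, 111.0, 85.6] [0.567 0.235 0.079] [0.499 0.138 0.041] [0.635 0.334 0.11 ]
mug 0.91 [297.6, 193.8, 41.2, 56.8] [0.567 0.003 0.008] [ 0.522 -0.031 -0.   ] [0.617 0.039 0.092]
jar 0.57 [305.4, 151.2, 32.3, 35.6] [ 0.675 -0.009  0.069] [ 0.654 -0.035  0.01 ] [0.706 0.018 0.073]
mouse 0.84 [302.5, 280.2, 39.5, 53.1] [ 0.402 -0.013  0.023] [ 0.354 -0.045  0.003] [0.451 0.02  0.033]
mouse 0.55 [310.0, 151.7, 27.1, 33.4] [ 0.675 -0.009  0.069] [ 0.654 -0.035  0.004] [0.707 0.0
[... 1572 characters left out ...]
0.046] [ 0.664 -0.038  0.005] [0.715 0.01  0.07 ]
jar 0.38 [249.0, 213.6, 50.4, 35.3] [ 0.421 -0.025  0.019] [ 0.367 -0.049  0.005] [0.456 0.005 0.03 ]
mouse 0.65 [249.4, 216.2, 49.3, 34.6] [ 0.421 -0.025  0.019] [ 0.364 -0.05  -0.001] [0.456 0.013 0.03 ]
antenna_tip 0.71 [326.4 239.2] [ 0.561 -0.228  0.029]
antenna_tip 0.66 [363.5 176. ] [ 0.528 -0.317  0.002]
antenna_tip 0.58 [383.2 211.1] [ 0.591 -0.305  0.001]
well_mouth 0.55 [177.7 433.5] [0.573 0.255 0.076]
well 0.68 [236.8 270.1] [ 0.421 -0.04   0.021]
well 0.6 [179.7 432.3] [0.576 0.247 0.075]
well 0.52 [325.  237.1] [ 0.557 -0.228  0.029]
block 0.94 [287.1 150.8] [ 0.404 -0.271  0.041]
block 0.66 [330.5 234.8] [ 0.563 -0.237  0.029]
```

```bash
python3 - <<'E'
import cv2,numpy as np
a=cv2.imread("pics/top.png");b=cv2.imread("pics/scene.png")
def cr(i,x,y,w,h,W,H): return cv2.resize(i[y:y+h,x:x+w],(W,H),interpolation=cv2.INTER_CUBIC)
cv2.imwrite("pics/crops.png",np.vstack([np.hstack([cr(a,390,190,110,80,400,300),cr(b,130,250,165,145,400,300)]),np.hstack([cr(a,130,165,140,105,400,300),cr(b,350,145,160,120,400,300)])]))
E
```

```text
(no output)
```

View pics/scene.png

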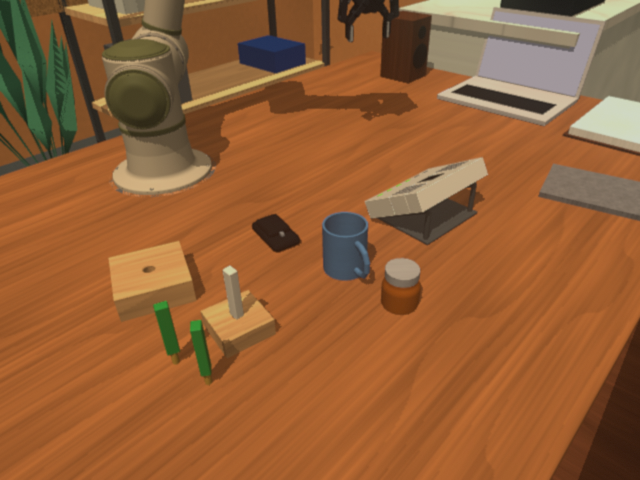

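View pics/crops.png

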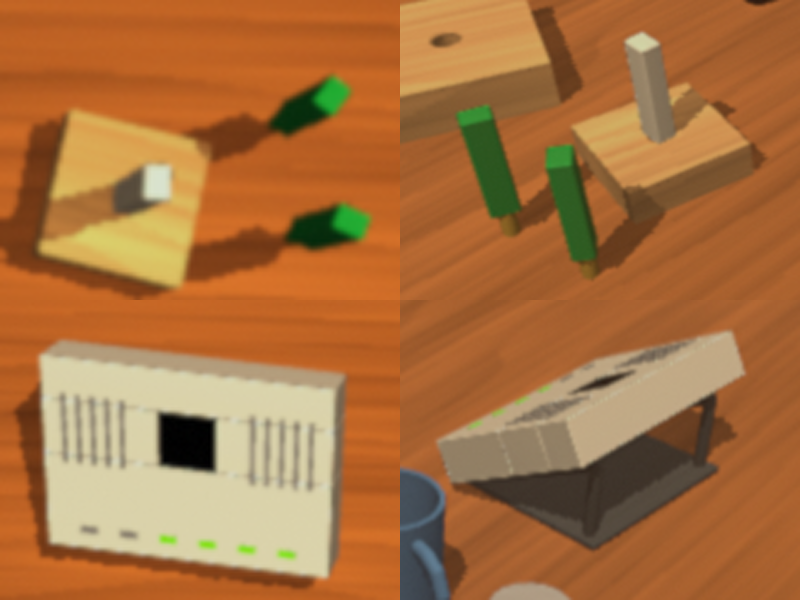

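The scene view shows three candidates: the white antenna at (233,292) on the small block, a green one at (167,330) and another green one at (202,350). The empty block at (150,275) is the larger one. I choose the white antenna at (233,292), and the close crop confirms it. The well is the black square at about (196,213) in the top view.

```bash
cat >> h.py <<'E'
def onplane(s,r,c,p0,n):
    o=np.array(s["origin"]);d=pt(s,r,c,1.0)-o
    return o+d*(np.dot(p0-o,n)/np.dot(d,n))
E
python3 - <<'E'
from h import *
st=monitor.get_state();print(st["time"],np.round(st["orientation"],3).tolist(),st["tool_pos"],st["wrist_force"])
for n in("top","scene"):
  s=snapshot(n); print(n)
  m=max(outline_of(s,"router"),key=lambda d:d["mask"].sum())["mask"]
  p=cloud(s,m); 
  # plane ransac
  best=None;rng=np.random.default_rng(0)
  for i in range(400):
    q=p[rng.choice(len(p),3,False)];nn=np.cross(q[1]-q[0],q[2]-q[0]);
    if np.linalg.norm(nn)<1e-5: continue
    nn/=np.linalg.norm(nn);k=abs((p-q[0])@nn)<.002
    if nn[2]*np.sign(nn[2])<.8: continue
    if best is None or k.sum()>best.sum(): best=k
  q=p[best];c=q.mean(0);nn=np.linalg.svd(q-c)[2][2];nn*=np.sign(nn[2])
  print("plane",best.sum(),len(p),np.round(c,4),np.round(nn,4),"tilt",np.degrees(np.arccos(nn[2])),"yaw",np.degrees(np.arctan2(-nn[1],-nn[0])))
  y=np.cross([0,0,1],-nn);y/=np.linalg.norm(y);x=np.cross(y,nn)
  uv=np.c_[(q-c)@x,(q-c)@y].astype(np.float32)
  r=cv2.minAreaRect(uv*1000);print("rect",r, np.round(c+x*r[0][0]/1e3+y*r[0][1]/1e3,4))
  # well
  g=s["frame"].max(2);mm=cv2.morphologyEx(m.astype(np.uint8),cv2.MORPH_CLOSE,np.ones((9,9)))
  N,L,S,C=cv2.connectedComponentsWithStats(((g<35)&(mm>0)).astype(np.uint8))
  for i in range(1,N):
    if S[i,4]>60:
      P=onplane(s,C[i][1],C[i][0],c,nn); print("well mouth",S[i],np.round(P,4))
      rr,cc=np.nonzero(L==i); z=s["range_z"][rr,cc]; 
      pp=cloud(s,L==i);h=(pp-c)@nn;print("depth pct",np.round(np.percentile(h,[5,25,50,75,95]),4))
      W=np.array([onplane(s,a,b,c,nn) for a,b in zip(rr,cc)]);print(cv2.minAreaRect((np.c_[(W-c)@x,(W-c)@y]*1000).astype(np.float32)))
# antenna top
  for d in outline_of(s,"antenna"):
    p=cloud(s,d["mask"]);f=s["frame"][d["mask"]].mean(0)
    if f.max()-f.min()<60:
      mk=d["mask"]; zz=np.zeros(mk.shape); rr,cc=np.nonzero(mk&(s["range_z"]>0)); 
      t=abs(p[:,2]-.115)<.006; W=np.array([onplane(s,a,b,np.array([0,0,.115]),np.array([0,0,1])) for a,b in zip(rr[t],cc[t])])
      print("ant",f,t.sum(),np.round(W.mean(0),4),cv2.minAreaRect((W[:,:2]*1000).astype(np.float32)))
E
```

```text
1.1 [[-0.897, 0.443, 0.0], [0.443, 0.897, 0.0], [-0.0, 0.0, -1.0]] [0.23251918 0.47070582 0.24829584] [-1.3923471  -0.4556805  -0.52094108]
top
plane 4991 7411 [0.5596 0.2373 0.0773] [-0.5012  0.0464  0.8641] tilt 30.221021289466997 yaw -5.2856362880766445
rect ((-0.6273574829101562, 1.4996109008789062), (200.35121154785156, 141.96888732910156), 89.63619232177734) [0.5592 0.2388 0.0769]
well mouth [187 206  17  18 282] [0.5755 0.2378 0.0864]
depth pct [-0.0146 -0.0075 -0.0063 -0.0052 -0.0035]
((18.137348175048828, 2.0967702865600586), (31.73004150390625, 34.594398498535156), 89.5499496459961)
ant [113.33898305 141.05649718 151.45762712] 74 [ 0.5378 -0.2135  0.115 ] ((537.20458984375, -213.5381622314453), (16.846881866455078, 12.846579551696777), 0.17933927476406097)
scene
plane 1656 5845 [0.5994 0.2236 0.0044] [-1.5e-03  3.0e-04  1.0e+00] tilt 0.08630571507910575 yaw -11.822299671961115
rect ((-18.096092224121094, 7.741737365722656), (121.36157989501953, 162.65049743652344), 5.777105808258057) [0.5832 0.2348 0.0044]
ant [33.55526658 90.69570871 53.76202861] 4 [ 0.533  -0.3197  0.115 ] ((533.40576171875, -319.77667236328125), (8.084935188293457, 3.3791894912719727), 83.82087707519531)
ant [34.99876999 92.49569496 61.03813038] 1 [ 0.5985 -0.3144  0.115 ] ((598.4961547851562, -314.4398498535156), (0.0, 0.0), 0.0)
ant [100.17316017 128.58297258 147.60894661] 109 [ 0.5448 -0.218   0.115 ] ((544.6436767578125, -218.1975555419922), (15.854265213012695, 22.096214294433594), 86.5705337524414)
```

>>> {"fn": "arm_command", "kwargs": {
  "series": [
    {"tx": 0,"ty": -0.04,"tz": 0.01},
    {"tx": 0.005,"ty": -0.04,"tz": 0.01},
    {"tx": 0.01,"ty": -0.038,"tz": 0.01},
    {"tx": 0.01,"ty": -0.038,"tz": 0.01},
    {"tx": 0.01,"ty": -0.038},
    {"tx": 0.015,"ty": -0.038},
    {"tx": 0.015,"ty": -0.038},
    {"tx": 0.015,"ty": -0.038},
    {"tx": 0.015,"ty": -0.038},
    {"tx": 0.015,"ty": -0.038},
    {"tx": 0.015,"ty": -0.038},
    {"tx": 0.015,"ty": -0.038}
  ]
}}

```text
validation failed for argument at $.se...
```

>>> {"fn": "arm_command", "kwargs": {
  "series": [
    {"wx": 0,"wy": 0,"wz": 0,"tx": 0.008,"ty": -0.028,"tz": 0.0,"gripper": 0.085},
    {"wx": 0,"wy": 0,"wz": 0,"tx": 0.012,"ty": -0.028,"tz": 0.0,"gripper": 0.085},
    {"wx": 0,"wy": 0,"wz": 0,"tx": 0.012,"ty": -0.028,"tz": 0.0,"gripper": 0.085},
    {"wx": 0,"wy": 0,"wz": 0,"tx": 0.012,"ty": -0.028,"tz": 0.0,"gripper": 0.085},
    {"wx": 0,"wy": 0,"wz": 0,"tx": 0.012,"ty": -0.028,"tz": 0.0,"gripper": 0.085},
    {"wx": 0,"wy": 0,"wz": 0,"tx": 0.012,"ty": -0.028,"tz": 0.0,"gripper": 0.085},
    {"wx": 0,"wy": 0,"wz": 0,"tx": 0.012,"ty": -0.028,"tz": 0.0,"gripper": 0.085},
    {"wx": 0,"wy": 0,"wz": 0,"tx": 0.012,"ty": -0.028,"tz": 0.0,"gripper": 0.085},
    {"wx": 0,"wy": 0,"wz": 0,"tx": 0.012,"ty": -0.028,"tz": 0.0,"gripper": 0.085},
    {"wx": 0,"wy": 0,"wz": 0,"tx": 0.012,"ty": -0.028,"tz": 0.0,"gripper": 0.085},
    {"wx": 0,"wy": 0,"wz": 0,"tx": 0.012,"ty": -0.028,"tz": 0.0,"gripper": 0.085},
    {"wx": 0,"wy": 0,"wz": 0,"tx": 0.012,"ty": -0.028,"tz": 0.0,"gripper": 0.085}
  ]
}}

```text
time: 2.4
tool_pos: [0.3728, 0.1333, 0.2485]
orientation: [[-0.897, 0.443, 0.001], [0.443, 0.897, 0.0], [-0.0, 0.0, -1.0]]
wrist_force: [1.0, 0.3, 0.9]
finger_gap: 0.995
grasp_force: 0.0
```

>>> {"fn": "arm_command", "kwargs": {
  "series": [
    {"wx": 0,"wy": 0,"wz": 0,"tx": 0.014,"ty": -0.03,"tz": 0.0,"gripper": 0.085},
    {"wx": 0,"wy": 0,"wz": 0,"tx": 0.014,"ty": -0.03,"tz": 0.0,"gripper": 0.085},
    {"wx": 0,"wy": 0,"wz": 0,"tx": 0.014,"ty": -0.03,"tz": 0.0,"gripper": 0.085},
    {"wx": 0,"wy": 0,"wz": 0,"tx": 0.014,"ty": -0.03,"tz": 0.0,"gripper": 0.085},
    {"wx": 0,"wy": 0,"wz": 0,"tx": 0.014,"ty": -0.03,"tz": 0.0,"gripper": 0.085},
    {"wx": 0,"wy": 0,"wz": 0,"tx": 0.014,"ty": -0.03,"tz": 0.0,"gripper": 0.085},
    {"wx": 0,"wy": 0,"wz": 0,"tx": 0.014,"ty": -0.03,"tz": 0.0,"gripper": 0.085},
    {"wx": 0,"wy": 0,"wz": 0,"tx": 0.014,"ty": -0.03,"tz": 0.0,"gripper": 0.085},
    {"wx": 0,"wy": 0,"wz": 0,"tx": 0.014,"ty": -0.03,"tz": 0.0,"gripper": 0.085},
    {"wx": 0,"wy": 0,"wz": 0,"tx": 0.014,"ty": -0.03,"tz": 0.0,"gripper": 0.085},
    {"wx": 0,"wy": 0,"wz": 0,"tx": 0.014,"ty": -0.03,"tz": 0.0,"gripper": 0.085},
    {"wx": 0,"wy": 0,"wz": 0,"tx": 0.01,"ty": -0.02,"tz": 0.0,"gripper": 0.085}
  ]
}}

```text
time: 3.4
tool_pos: [0.5371, -0.2179, 0.2479]
orientation: [[-0.896, 0.444, -0.0], [0.444, 0.896, -0.0], [-0.0, -0.0, -1.0]]
wrist_force: [-0.7, 1.1, -0.1]
finger_gap: 0.993
grasp_force: 0.0
```

```bash
cat >> h.py <<'E'
def fray(s,r,c):
    K=np.array(s["camera_matrix"]);u=np.array([(c-K[0,2])/K[0,0],(r-K[1,2])/K[1,1]]);t=np.linalg.norm(u,axis=0)
    k=np.sinc(t/np.pi)  # sin(t)/t
    return np.stack([u[0]*k,u[1]*k,np.cos(t)],-1)
def fplane(s,r,c,p0,n):
    o=np.array(s["origin"]);d=fray(s,np.asarray(r,float),np.asarray(c,float))@np.array(s["attitude"]).T
    return o+d*(((p0-o)@n)/(d@n))[...,None]
def fcloud(s,m):
    rr,cc=np.nonzero(m&(s["range_z"]>0));d=fray(s,rr.astype(float),cc.astype(float))
    return np.array(s["origin"])+(d/d[:,2:]*s["range_z"][rr,cc][:,None])@np.array(s["attitude"]).T
E
python3 - <<'E'
from h import *
st=monitor.get_state();print(st["time"],np.round(st["orientation"],3).tolist(),st["tool_pos"],st["wrist_force"])
s=snapshot("wrist");cv2.imwrite("pics/w1.png",s["frame"]);print(s["origin"],np.round(s["attitude"],3).tolist(),s["camera_matrix"])
for l in("antenna",):
  for d in outline_of(s,l):
    p=fcloud(s,d["mask"]);print(d["conf"],d["extent"],s["frame"][d["mask"]].mean(0),np.round(np.median(p,0),3),np.round(p[:,2].max(),3))
E
```

```text
3.4 [[-0.896, 0.444, -0.0], [0.444, 0.896, -0.0], [-0.0, -0.0, -1.0]] [ 0.53708374 -0.21791367  0.24793922] [-0.65772607  1.13345027 -0.05522389]
[ 0.46463864 -0.18184115  0.37413536] [[0.444, 0.85, 0.285], [0.896, -0.421, -0.141], [0.0, 0.318, -0.948]] [[371.64829954   0.         315.32492429]
 [  0.         371.64829954 236.93846924]
 [  0.           0.           1.        ]]
0.88 [240.5, 265.1, 26.8, 64.5] [30.66362715 81.17730496 37.94123607] [ 0.581 -0.3    0.088] 0.112
0.87 [187.9, 220.8, 45.9, 47.5] [29.56130108 77.90325271 35.40450375] [ 0.52  -0.309  0.088] 0.112
0.73 [307.3, 195.1, 26.9, 47.6] [103.98884758 128.04708798 136.2094176 ] [ 0.533 -0.212  0.114] 0.118
```

View pics/w1.png

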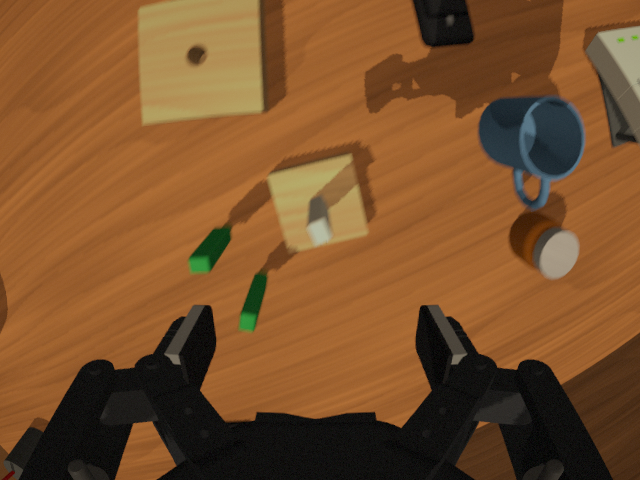

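The wrist view shows the white antenna's top at about (319,232) on the small block. The greens, at (210,250) and (253,300), are clear of it.

```bash
python3 - <<'E'
from h import *
s=snapshot("wrist")
f=s["frame"].astype(int)
d=[d for d in outline_of(s,"antenna") if (lambda m:m.max()-m.min()<60)(s["frame"][d["mask"]].mean(0))][0]
x,y,w,h=map(int,d["extent"]);print(d["extent"])
cv2.imwrite("pics/w1c.png",cv2.resize(s["frame"][160:270,250:390],(800,600),interpolation=cv2.INTER_CUBIC))
for thr in(150,165,180):
  m=np.zeros((480,640),bool);m[y-2:y+h+3,x-2:x+w+3]=True
  m&=(f.min(2)>thr)
  rr,cc=np.nonzero(m);W=fplane(s,rr,cc,np.array([0,0,.115]),np.array([0,0,1.]))
  r=cv2.minAreaRect((W[:,:2]*1000).astype(np.float32)) if len(W)>5 else None
  print(thr,m.sum(),np.round(W.mean(0),4),r)
# block yaw by outline
for d in outline_of(s,"block"):
  p=fcloud(s,d["mask"]);p=p[abs(p[:,2]-np.median(p[:,2]))<.003];print("block",d["conf"],d["extent"],np.median(p[:,2]),cv2.minAreaRect((p[:,:2]*1000).astype(np.float32)))
E
```

```text
[240.6, 264.2, 28.5, 66.3]
150 0 [nan nan nan] None
165 0 [nan nan nan] None
180 0 [nan nan nan] None
block 0.7 [140.8, 0.0, 131.6, 121.5] 0.04399832694947714 ((361.205322265625, -248.03897094726562), (117.00403594970703, 116.99639892578125), 65.75006866455078)
block 0.58 [268.1, 151.4, 100.3, 99.2] 0.030682435183114892 ((539.2426147460938, -214.0579376220703), (80.58460235595703, 80.76412963867188), 77.77911376953125)<stdin>:12: RuntimeWarning: Mean of empty slice.
  ret = um.true_divide(
```

View pics/w1c.png

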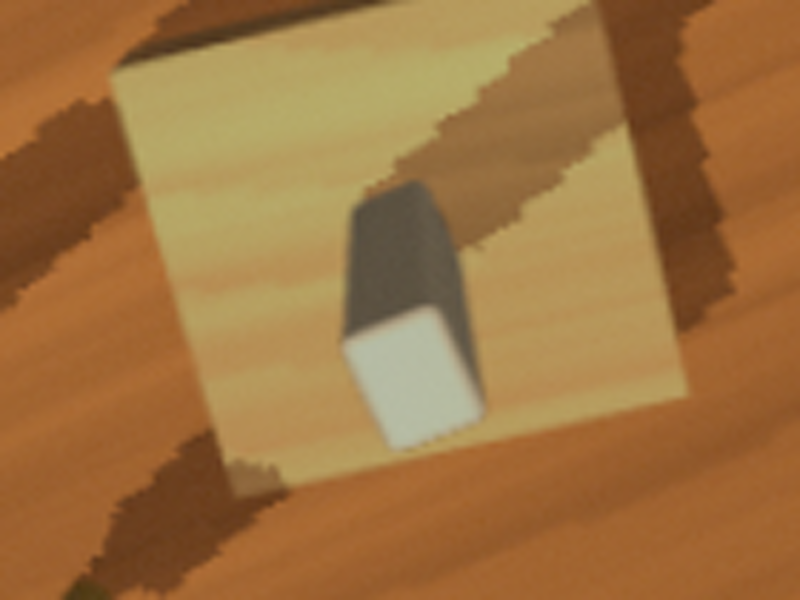

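The close crop confirms the white blade on the small block, with top face corners at crop pixels (345,342), (437,305), (484,412) and (402,450).

```bash
python3 - <<'E'
from h import *
s=snapshot("wrist")
c=np.array([(345,342),(437,305),(484,412),(402,450)])/[800/140,600/110]+[250,160]-.4
W=fplane(s,c[:,1],c[:,0],np.array([0,0,.115]),np.array([0,0,1.]))
print(np.round(W,4),W.mean(0))
for i in range(4):
  e=W[(i+1)%4]-W[i];print(np.linalg.norm(e)*1e3,np.degrees(np.arctan2(e[1],e[0]))%180)
m=np.zeros((480,640),bool);m[205:246,305:340]=True
m&=(s["frame"].min(2)>140);rr,cc=np.nonzero(m);V=fplane(s,rr,cc,np.array([0,0,.115]),np.array([0,0,1.]))
print(m.sum(),V.mean(0),cv2.minAreaRect((V[:,:2]*1000).astype(np.float32)))
print(np.degrees(np.arctan2(.444,-.896)),np.array(s["origin"]))
E
```

```text
[[ 0.5301 -0.2156  0.115 ]
 [ 0.5306 -0.2029  0.115 ]
 [ 0.5468 -0.2039  0.115 ]
 [ 0.547  -0.2158  0.115 ]] [ 0.5385999  -0.20955743  0.115     ]
12.735491188540282 87.41263401219395
16.16868987330174 176.23322688851601
11.851812076931509 90.9801199803261
16.912471563929643 179.35706621743762
341 [ 0.53934569 -0.21402564  0.115     ] ((539.567626953125, -214.02313232421875), (11.913228034973145, 16.444063186645508), 88.56045532226562)
153.6399417926469 [ 0.46386387 -0.17885442  0.37445121]
```

>>> {"fn": "arm_command", "kwargs": {
  "series": [
    {"wx": 0,"wy": 0,"wz": 0.109,"tx": 0.0005,"ty": 0.001,"tz": 0.0,"gripper": 0.045},
    {"wx": 0,"wy": 0,"wz": 0.109,"tx": 0.0005,"ty": 0.001,"tz": 0.0,"gripper": 0.045},
    {"wx": 0,"wy": 0,"wz": 0.109,"tx": 0.0005,"ty": 0.001,"tz": 0.0,"gripper": 0.045},
    {"wx": 0,"wy": 0,"wz": 0.109,"tx": 0.0005,"ty": 0.001,"tz": 0.0,"gripper": 0.045},
    {"wx": 0,"wy": 0,"wz": 0,"tx": 0,"ty": 0,"tz": -0.02,"gripper": 0.045},
    {"wx": 0,"wy": 0,"wz": 0,"tx": 0,"ty": 0,"tz": -0.02,"gripper": 0.045},
    {"wx": 0,"wy": 0,"wz": 0,"tx": 0,"ty": 0,"tz": -0.02,"gripper": 0.045},
    {"wx": 0,"wy": 0,"wz": 0,"tx": 0,"ty": 0,"tz": -0.02,"gripper": 0.045},
    {"wx": 0,"wy": 0,"wz": 0,"tx": 0,"ty": 0,"tz": 0,"gripper": 0.045}
  ]
}}

```text
time: 4.45
tool_pos: [0.537, -0.2095, 0.1651]
orientation: [[-1.0, 0.022, -0.005], [0.022, 1.0, 0.003], [0.005, 0.003, -1.0]]
wrist_force: [0.0, 0.7, -0.5]
finger_gap: 0.531
grasp_force: 0.0
```

```bash
python3 - <<'E'
from h import *
s=snapshot("wrist");t=snapshot("top")
cv2.imwrite("pics/w2.png",s["frame"])
for thr in (130,145):
  m=(s["frame"].min(2)>thr);m[:150]=0;m[:,:200]=0;m[:,440:]=0
  N,L,S,C=cv2.connectedComponentsWithStats(m.astype(np.uint8))
  for i in range(1,N):
    if S[i,4]>150:
      rr,cc=np.nonzero(L==i);V=fplane(s,rr,cc,np.array([0,0,.115]),np.array([0,0,1.]))
      print(S[i],V.mean(0),cv2.minAreaRect((V[:,:2]*1000).astype(np.float32)))
print(monitor.get_state()["tool_pos"])
E
```

```text
[295 276  24  20 275] [ 0.54407019 -0.21470377  0.115     ] ((541.916015625, -214.2359619140625), (12.24155044555664, 11.147294998168945), 88.8286361694336)
[295 277  23  19 242] [ 0.54413358 -0.21487596  0.115     ] ((542.2734985351562, -214.4051513671875), (11.706219673156738, 10.508590698242188), 87.53850555419922)
[ 0.5385357  -0.2106607   0.16898369]
```

View pics/w2.png

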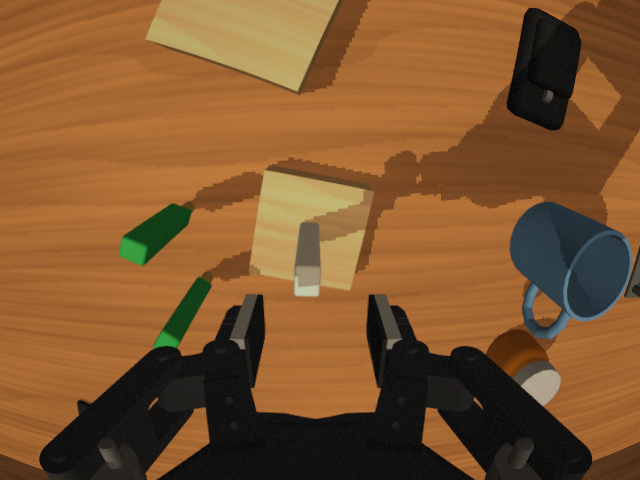

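The wrist view shows the antenna top at (307,285). The jaw centre is at about column 316, so I shift 3.5 mm towards -y.

>>> {"fn": "arm_command", "kwargs": {
  "series": [
    {"wx": 0,"wy": 0,"wz": 0,"tx": 0.001,"ty": -0.0035,"tz": 0.0,"gripper": 0.045},
    {"wx": 0,"wy": 0,"wz": 0,"tx": 0,"ty": 0,"tz": -0.02,"gripper": 0.045},
    {"wx": 0,"wy": 0,"wz": 0,"tx": 0,"ty": 0,"tz": -0.02,"gripper": 0.045},
    {"wx": 0,"wy": 0,"wz": 0,"tx": 0,"ty": 0,"tz": -0.02,"gripper": 0.045},
    {"wx": 0,"wy": 0,"wz": 0,"tx": 0,"ty": 0,"tz": -0.02,"gripper": 0.045},
    {"wx": 0,"wy": 0,"wz": 0,"tx": 0,"ty": 0,"tz": -0.02,"gripper": 0.045},
    {"wx": 0,"wy": 0,"wz": 0,"tx": 0,"ty": 0,"tz": 0,"gripper": 0.045},
    {"wx": 0,"wy": 0,"wz": 0,"tx": 0,"ty": 0,"tz": 0,"gripper": 0.045}
  ]
}}

```text
time: 5.22
tool_pos: [0.5399, -0.2151, 0.0692]
orientation: [[-1.0, 0.023, 0.0], [0.023, 1.0, -0.0], [-0.0, -0.0, -1.0]]
wrist_force: [0.4, 0.1, 0.4]
finger_gap: 0.53
grasp_force: 0.0
```

```bash
python3 - <<'E'
from h import *
s=snapshot("wrist")
cv2.imwrite("pics/w3.png",s["frame"][240:480,160:480])
st=monitor.get_state();print(st["tool_pos"],st["orientation"],st["wrist_force"])
E
```

```text
[ 0.54031277 -0.21529542  0.07003404] [[-0.99974003  0.0227148   0.00197826]
 [ 0.02271224  0.99974119 -0.00130684]
 [-0.00200743 -0.00126157 -0.99999719]] [-0.22446713 -0.12923087  0.78901018]
```

View pics/w3.png

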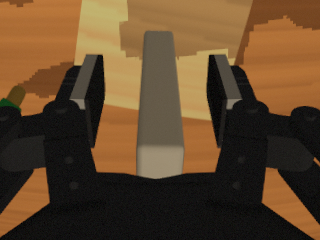

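The blade stands centred between the pads, so I close on it.

>>> {"fn": "arm_command", "kwargs": {
  "series": [
    {"wx": 0,"wy": 0,"wz": 0,"tx": 0,"ty": 0,"tz": -0.002,"gripper": 0.045},
    {"wx": 0,"wy": 0,"wz": 0,"tx": 0,"ty": 0,"tz": 0,"gripper": 0.0},
    {"wx": 0,"wy": 0,"wz": 0,"tx": 0,"ty": 0,"tz": 0,"gripper": 0.0},
    {"wx": 0,"wy": 0,"wz": 0,"tx": 0,"ty": 0,"tz": 0,"gripper": 0.0},
    {"wx": 0,"wy": 0,"wz": 0,"tx": 0,"ty": 0,"tz": 0,"gripper": 0.0},
    {"wx": 0,"wy": 0,"wz": 0,"tx": 0,"ty": 0,"tz": 0,"gripper": 0.0},
    {"wx": 0,"wy": 0,"wz": 0,"tx": 0,"ty": 0,"tz": 0,"gripper": 0.0},
    {"wx": 0,"wy": 0,"wz": 0,"tx": 0,"ty": 0,"tz": 0,"gripper": 0.0}
  ],
  "newtons": 55
}}

```text
time: 5.93
tool_pos: [0.5398, -0.215, 0.0671]
orientation: [[-1.0, 0.023, 0.001], [0.023, 1.0, -0.001], [-0.001, -0.001, -1.0]]
wrist_force: [-0.1, -0.3, 6.8]
finger_gap: 0.152
grasp_force: 53.7
```

```bash
python3 - <<'E'
from h import *
s=snapshot("wrist")
st=monitor.get_state();print(st["time"],st["tool_pos"],st["orientation"],st["wrist_force"],st["grasp_force"],st["finger_gap"]*85.4,st["qpos"])
E
```

```text
5.9833 [ 0.53979068 -0.21504406  0.06707223] [[-9.99740093e-01  2.27789529e-02  9.30192824e-04]
 [ 2.27782670e-02  9.99740267e-01 -7.41400595e-04]
 [-9.46839551e-04 -7.20019720e-04 -9.99999293e-01]] [-1.54306961  0.68486984  5.29931192] 53.702786564826965 13.657896525409493 [-5.80583086e-01  6.28944798e-01  1.52308094e+00 -1.31350082e-04
  9.88382474e-01 -2.12852664e+00]
```

Grip is good: 13.7 mm gap, and the tip is 61 mm ahead of the TCP. Lifting, then carrying over with the tilt.

>>> {"fn": "arm_command", "kwargs": {
  "series": [
    {"wx": 0,"wy": 0,"wz": 0,"tx": 0,"ty": 0,"tz": 0.008,"gripper": 0.0},
    {"wx": 0,"wy": 0,"wz": 0,"tx": 0,"ty": 0,"tz": 0.016,"gripper": 0.0},
    {"wx": 0,"wy": 0,"wz": 0,"tx": 0,"ty": 0,"tz": 0.02,"gripper": 0.0},
    {"wx": 0,"wy": 0,"wz": 0,"tx": 0,"ty": 0,"tz": 0.021,"gripper": 0.0},
    {"wx": 0,"wy": 0,"wz": 0,"tx": 0,"ty": 0,"tz": 0.021,"gripper": 0.0},
    {"wx": 0,"wy": 0,"wz": 0,"tx": 0,"ty": 0,"tz": 0.021,"gripper": 0.0},
    {"wx": 0,"wy": 0,"wz": 0,"tx": 0,"ty": 0,"tz": 0.021,"gripper": 0.0},
    {"wx": 0,"wy": 0,"wz": 0,"tx": 0,"ty": 0,"tz": 0.021,"gripper": 0.0},
    {"wx": 0,"wy": 0,"wz": 0,"tx": 0,"ty": 0.005,"tz": 0.015,"gripper": 0.0},
    {"wx": 0,"wy": 0,"wz": 0,"tx": 0,"ty": 0.013,"tz": 0.006,"gripper": 0.0},
    {"wx": 0,"wy": 0,"wz": -0.075,"tx": -0.002,"ty": 0.02,"tz": 0,"gripper": 0.0},
    {"wx": 0,"wy": 0,"wz": 0,"tx": -0.002,"ty": 0.02,"tz": 0,"gripper": 0.0}
  ]
}}

```text
time: 6.98
tool_pos: [0.5352, -0.1555, 0.2362]
orientation: [[-0.995, 0.102, -0.0], [0.102, 0.995, 0.0], [0.0, 0.0, -1.0]]
wrist_force: [-0.7, 0.3, -0.9]
finger_gap: 0.161
grasp_force: 53.5
```

>>> {"fn": "arm_command", "kwargs": {
  "series": [
    {"wx": -0.0102,"wy": -0.1042,"wz": 0,"tx": -0.002,"ty": 0.03,"tz": 0,"gripper": 0.0},
    {"wx": -0.0102,"wy": -0.1042,"wz": 0,"tx": -0.002,"ty": 0.035,"tz": 0,"gripper": 0.0},
    {"wx": -0.0102,"wy": -0.1042,"wz": 0,"tx": -0.002,"ty": 0.035,"tz": 0,"gripper": 0.0},
    {"wx": -0.0102,"wy": -0.1042,"wz": 0,"tx": -0.002,"ty": 0.035,"tz": 0,"gripper": 0.0},
    {"wx": -0.0102,"wy": -0.1042,"wz": 0,"tx": -0.002,"ty": 0.035,"tz": 0,"gripper": 0.0},
    {"wx": 0,"wy": 0,"wz": 0,"tx": -0.002,"ty": 0.035,"tz": 0,"gripper": 0.0},
    {"wx": 0,"wy": 0,"wz": 0,"tx": -0.002,"ty": 0.035,"tz": 0,"gripper": 0.0},
    {"wx": 0,"wy": 0,"wz": 0,"tx": -0.002,"ty": 0.035,"tz": 0,"gripper": 0.0},
    {"wx": 0,"wy": 0,"wz": 0,"tx": 0,"ty": 0.035,"tz": 0,"gripper": 0.0},
    {"wx": 0,"wy": 0,"wz": 0,"tx": 0,"ty": 0.035,"tz": 0,"gripper": 0.0},
    {"wx": 0,"wy": 0,"wz": 0,"tx": 0,"ty": 0.035,"tz": -0.01,"gripper": 0.0},
    {"wx": 0,"wy": 0,"wz": 0,"tx": 0,"ty": 0.02,"tz": -0.01,"gripper": 0.0}
  ]
}}

```text
time: 7.98
tool_pos: [0.5183, 0.2469, 0.216]
orientation: [[-0.862, 0.095, 0.498], [0.083, 0.995, -0.046], [-0.5, 0.001, -0.866]]
wrist_force: [0.6, -0.7, -0.2]
finger_gap: 0.157
grasp_force: 53.6
```

```bash
python3 - <<'E'
from h import *
st=monitor.get_state();R=np.array(st["orientation"]);p=np.array(st["tool_pos"]);print(st["time"],p,np.round(R,3).tolist(),st["wrist_force"],st["grasp_force"],st["qpos"])
s=snapshot("wrist");cv2.imwrite("pics/w4.png",s["frame"])
M0=np.array([.5755,.2378,.0864]);n=np.array([-.4976,.0488,.866])
def well(s,f,lo):
  g=s["frame"].max(2)<lo
  N,L,S,C=cv2.connectedComponentsWithStats(g.astype(np.uint8))
  for i in range(1,N):
    if S[i,4]<100: continue
    rr,cc=np.nonzero(L==i);W=f(s,rr,cc)
    if np.linalg.norm(W.mean(0)-M0)<.03: print(S[i],np.round(W.mean(0),4),cv2.minAreaRect((np.c_[(W-M0)@np.cross([.0976,.9952,0],n),(W-M0)@[.0976,.9952,0]]*1000).astype(np.float32)))
for lo in(25,35): well(s,lambda s,r,c:fplane(s,r,c,M0,n),lo)
E
```

```text
7.9833 [0.51832618 0.24689935 0.21603242] [[-0.862, 0.095, 0.498], [0.083, 0.995, -0.046], [-0.5, 0.001, -0.866]] [ 0.61872859 -0.7367143  -0.20647626] 53.60831379890442 [ 0.32620265  0.26903642  1.73437158 -0.32999009  0.67939557 -0.93966996]
[ 290  183   48   48 2230] [0.5754 0.2405 0.0862] ((0.17938804626464844, 2.635258674621582), (35.927947998046875, 35.010562896728516), 0.05837209150195122)
[ 290  182   48   49 2322] [0.5754 0.2405 0.0862] ((-0.180419921875, 2.534090042114258), (36.65604019165039, 35.22361755371094), 0.08755266666412354)
```

View pics/w4.png

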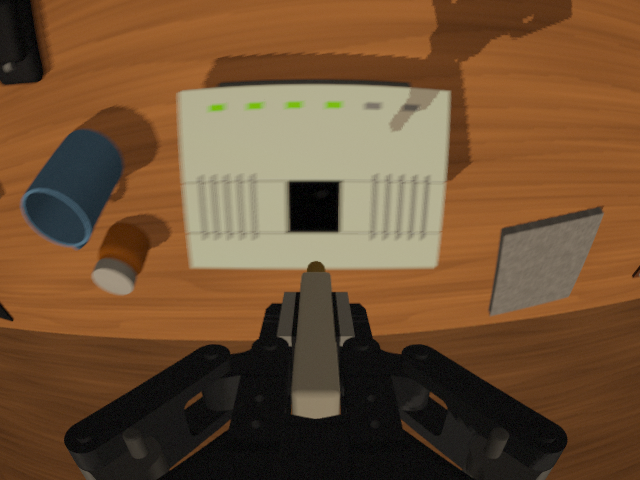

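The well is at (314,207), square to the image, and the plug tip is at (316,267). There is a faint feature in the well near (322,192), so I'll stretch the contrast and check range.

```bash
python3 - <<'E'
from h import *
s=snapshot("wrist");c=s["frame"][178:236,284:344]
M0=np.array([.5755,.239,.0864]);n=np.array([-.4976,.0488,.866])
h=((fcloud(s,np.ones((480,640),bool))))
rr,cc=np.nonzero(s["range_z"]>0);H=np.full((480,640),np.nan);H[rr,cc]=(h-M0)@n*1000
print(np.round(H[182:234:4,288:342:4]).astype(int))
a=np.clip(c.astype(float)*6,0,255).astype(np.uint8)
b=np.clip((H[178:236,284:344]+30)*7,0,255).astype(np.uint8)
cv2.imwrite("pics/well.png",np.hstack([cv2.resize(a,(400,400)),cv2.resize(cv2.cvtColor(b,cv2.COLOR_GRAY2BGR),(400,400))]))
st=monitor.get_state();R=np.array(st["orientation"]);tip=np.array(st["tool_pos"])+R@[0,0,.061];print("tip",tip,"rel",(tip-M0)@n)
# project ant tip pixel to compare
d=(tip-s["origin"])@np.array(s["attitude"]);t=np.arctan2(np.hypot(*d[:2]),d[2]);K=np.array(s["camera_matrix"]);print(K[:2,2]+K[0,0]*t*d[:2]/np.hypot(*d[:2]))
print([(x["pixel"],x["conf"]) for x in place_of(s,"antenna_tip")])
E
```

```text
[[ -1   0   0   1   2   1   0   0   1  -1  -1  -1   0   1]
 [  1   0   1  -1   0  -2  -1   0  -1   0   0   0   0  -1]
 [ -5  -6  -6  -6  -7  -5  -6  -6  -7  -6  -6  -7  -1   1]
 [ -6  -6  -6  -6  -7  -6  -6  -7  -7  -6  -5  -7  -1   0]
 [ -8  -6  -7  -6  -5  -6 -32 -30 -32  -7  -5  -6   1   0]
 [ -5  -7  -6  -6  -6  -6 -32 -32 -32 -20  -6  -5  -1  -1]
 [ -6  -7  -6  -6  -5  -5 -15 -20 -19  -8  -6  -6   1   2]
 [ -6  -5  -6  -7  -6  -6  -7  -9  -9  -6  -7  -7   1  -1]
 [ -5  -5  -6  -6  -7  -6  -6  -6  -6  -6  -6  -6   0   0]
 [ -5  -6  -7  -7  -6  -7  -6  -6  -7  -7  -7  -6   1  -1]
 [ -6  -7  -7  -5  -5  -6  -7  -6  -8  -8  -6  -7   0  -1]
 [ -6  -7  -6  -6  -7  -4  -5  -6  -7  -6  -7  -5  -1   1]
 [ -6  -6  -7  -7  -6  -6  -7  -7  -6  -5  -5  -6  -2   0]]
tip [0.54772739 0.24335766 0.1609723 ] rel 0.07861191844283048
[311.70512418 269.37674194]
[([267.2, 317.3], 0.68), ([237.8, 124.9], 0.6)]<stdin>:8: RuntimeWarning: invalid value encountered in cast
```

View pics/well.png

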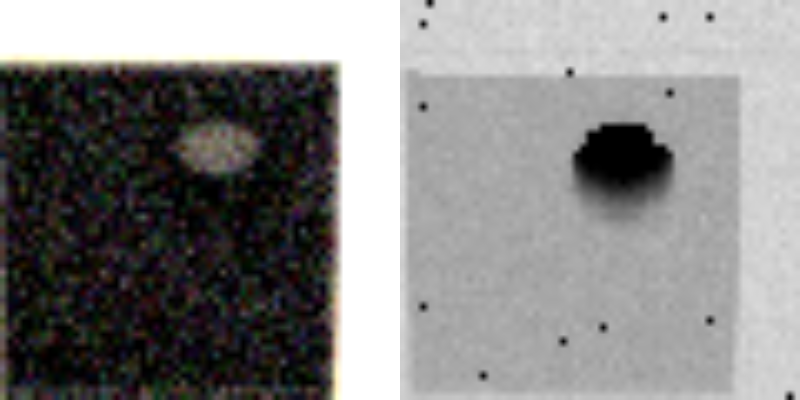

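The range image shows the hole at the upper right of the well. I'll use it only as a starting guess and confirm by contact with the plug. Next I measure hole against tip within one picture.

```bash
cat > rel.py <<'E'
from h import *
n=np.array([-.4976,.0488,.866]);Y=np.array([.0976,.9952,0]);X=np.cross(Y,n)
M0=np.array([.5755,.239,.0864]);F=M0-.006*n
def run(L=.061):
  s=snapshot("wrist");st=monitor.get_state();R=np.array(st["orientation"]);tip=np.array(st["tool_pos"])+R@[0,0,L]
  rr,cc=np.nonzero(s["range_z"]>0);H=np.zeros((480,640));h=fcloud(s,np.ones((480,640),bool));H[rr,cc]=(h-M0)@n*1000
  q=(h-M0);inw=(abs(q@X)<.022)&(abs(q@Y)<.022);fl=inw&(abs(q@n+.006)<.003)
  fp=h[fl];print("floor h",np.median((fp-M0)@n))
  box=[np.percentile((fp-M0)@X,[.5,99.5]),np.percentile((fp-M0)@Y,[.5,99.5])];wc=[b.mean()*1e3 for b in box];print("well box",np.round(np.array(box)*1e3,1),"c",np.round(wc,1))
  k=(q@n<-.0085)&inw
  W=fplane(s,rr[k],cc[k],F,n);c,rad=cv2.minEnclosingCircle((np.c_[(W-M0)@X,(W-M0)@Y]*1e3).astype(np.float32))
  print("hole circ",np.round(c,2),rad,"mean",np.round(((W-M0)@X).mean()*1e3,2),np.round(((W-M0)@Y).mean()*1e3,2),"px",rr[k].mean(),cc[k].mean())
  print("tip kin",np.round([(tip-M0)@X*1e3,(tip-M0)@Y*1e3,(tip-F)@n*1e3],2))
  for d in place_of(s,"antenna_tip"):
    T=fplane(s,d["pixel"][0],d["pixel"][1],tip,n);print("tip img",np.round(d["pixel"],1),round(d["conf"],2),np.round([(T-M0)@X*1e3,(T-M0)@Y*1e3],2))
  print(np.round(tip,4),st["time"],np.round(st["wrist_force"],2));return s
if __name__=="__main__":
  print(X); [run() for i in range(3)]
E
python3 rel.py
```

```text
[ 0.8618432 -0.0845216  0.4999744]
floor h -0.006067997116683163
well box [[-16.3  20.1]
 [-19.6  17.5]] c [ 1.9 -1. ]
hole circ [-6.41 -3.59] 14.13530445098877 mean -4.73 4.62 px 200.04419889502762 321.23204419889504
tip kin [15.18 -0.83 85.46]
tip img [269.3 317.3] 0.67 [14.65  1.23]
[0.549  0.2408 0.1628] 8.1833 [-0.14 -0.33 -0.08]
floor h -0.006075782791997066
well box [[-15.7  20.4]
 [-19.7  17.3]] c [ 2.3 -1.2]
hole circ [-6.09  3.54] 7.8090081214904785 mean -4.65 4.8 px 197.38372093023256 323.72093023255815
tip kin [16.41 -1.88 85.82]
tip img [268.7 315.6] 0.9 [16.2  -1.37]
[0.5497 0.2396 0.1637] 8.2833 [ 0.25  0.23 -0.13]
floor h -0.006086721393510081
well box [[-15.6  20.4]
 [-19.7  18.1]] c [ 2.4 -0.8]
hole circ [-4.46  5.03] 5.757848262786865 mean -4.56 4.81 px 196.36094674556213 324.50295857988164
tip kin [16.84 -2.13 85.87]
tip img [268.3 317.6] 0.61 [16.77 -0.86]
[0.5501 0.2394 0.164 ] 8.3833 [ 0.44 -0.33 -1.07]
```

>>> {"fn": "arm_command", "kwargs": {
  "series": [
    {"wx": 0,"wy": 0,"wz": 0,"tx": -0.0088,"ty": 0.0041,"tz": -0.0053,"gripper": 0.0},
    {"wx": 0,"wy": 0,"wz": 0,"tx": -0.0088,"ty": 0.0041,"tz": -0.0053,"gripper": 0.0},
    {"wx": 0,"wy": 0,"wz": 0,"tx": 0.00736,"ty": -0.00072,"tz": -0.01282,"gripper": 0.0},
    {"wx": 0,"wy": 0,"wz": 0,"tx": 0.00736,"ty": -0.00072,"tz": -0.01282,"gripper": 0.0},
    {"wx": 0,"wy": 0,"wz": 0,"tx": 0.00736,"ty": -0.00072,"tz": -0.01282,"gripper": 0.0},
    {"wx": 0,"wy": 0,"wz": 0,"tx": 0.00736,"ty": -0.00072,"tz": -0.01282,"gripper": 0.0},
    {"wx": 0,"wy": 0,"wz": 0,"tx": 0.00736,"ty": -0.00072,"tz": -0.01282,"gripper": 0.0},
    {"wx": 0,"wy": 0,"wz": 0,"tx": 0,"ty": 0,"tz": 0,"gripper": 0.0},
    {"wx": 0,"wy": 0,"wz": 0,"tx": 0,"ty": 0,"tz": 0,"gripper": 0.0},
    {"wx": 0,"wy": 0,"wz": 0,"tx": 0,"ty": 0,"tz": 0,"gripper": 0.0},
    {"wx": 0,"wy": 0,"wz": 0,"tx": 0,"ty": 0,"tz": 0,"gripper": 0.0}
  ]
}}

```text
time: 9.35
tool_pos: [0.5388, 0.2479, 0.1427]
orientation: [[-0.861, 0.098, 0.499], [0.085, 0.995, -0.048], [-0.501, 0.001, -0.865]]
wrist_force: [0.0, -0.4, -0.0]
finger_gap: 0.156
grasp_force: 53.7
```

```bash
python3 - <<'E'
from rel import *
s=run();s=run();cv2.imwrite("pics/w5.png",cv2.resize(np.clip(s["frame"][160:310,215:415].astype(int)*2,0,255).astype(np.uint8),(800,600)))
print(monitor.get_state()["orientation"])
E
```

```text
floor h -0.00601283357911033
well box [[-15.1  19.7]
 [-19.5  17.6]] c [ 2.3 -0.9]
hole circ [-3.15  7.12] 8.357698440551758 mean -6.06 5.11 px 256.49528301886795 315.04245283018867
tip kin [-4.21  5.34 12.44]
tip img [264.6 315.3] 0.84 [-6.25  5.24]
[0.5692 0.245  0.0899] 9.4 [-0.39  0.22 -0.16]
floor h -0.006046595007131598
well box [[-15.4  19.7]
 [-19.5  17.6]] c [ 2.1 -0.9]
hole circ [-2.82  3.05] 8.758379936218262 mean -6.19 4.91 px 256.7019230769231 314.59615384615387
tip kin [-4.43  5.34 12.19]
tip img [264.2 319.5] 0.79 [-6.64  7.6 ]
[0.5691 0.245  0.0895] 9.5 [ 0.09 -0.6  -0.2 ]
[[-8.61561093e-01  9.74220372e-02  4.98218255e-01]
 [ 8.45358161e-02  9.95243080e-01 -4.84242359e-02]
 [-5.00565859e-01  3.96849271e-04 -8.65698367e-01]]
```

View pics/w5.png

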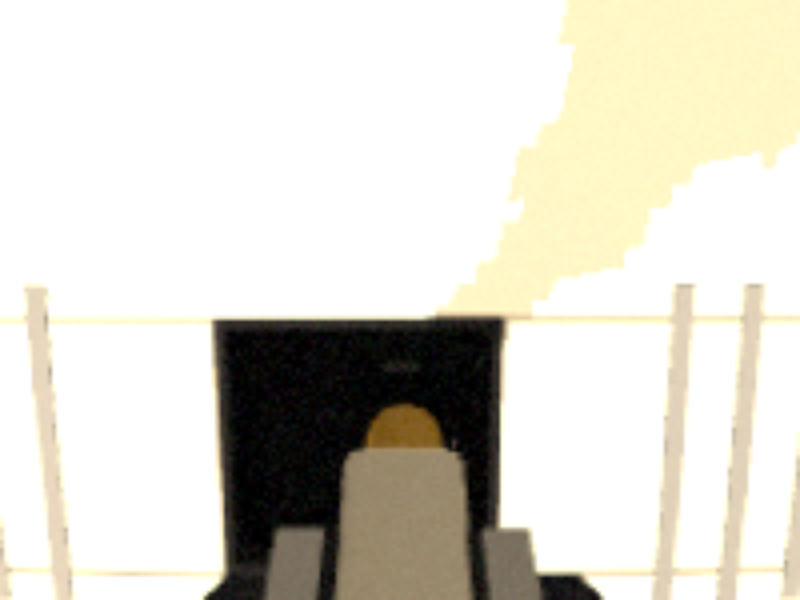

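The view shows the tip at about (316,261) above the hole's faint trace at (315,251), with the columns aligned. Now I feel downwards along -z of the well.

>>> {"fn": "arm_command", "kwargs": {
  "series": [
    {"wx": 0,"wy": 0,"wz": 0,"tx": 0.001,"ty": -0.0001,"tz": -0.00173,"gripper": 0.0},
    {"wx": 0,"wy": 0,"wz": 0,"tx": 0.001,"ty": -0.0001,"tz": -0.00173,"gripper": 0.0},
    {"wx": 0,"wy": 0,"wz": 0,"tx": 0.001,"ty": -0.0001,"tz": -0.00173,"gripper": 0.0},
    {"wx": 0,"wy": 0,"wz": 0,"tx": 0.001,"ty": -0.0001,"tz": -0.00173,"gripper": 0.0},
    {"wx": 0,"wy": 0,"wz": 0,"tx": 0.001,"ty": -0.0001,"tz": -0.00173,"gripper": 0.0},
    {"wx": 0,"wy": 0,"wz": 0,"tx": 0.0005,"ty": -5e-05,"tz": -0.00087,"gripper": 0.0},
    {"wx": 0,"wy": 0,"wz": 0,"tx": 0.0005,"ty": -5e-05,"tz": -0.00087,"gripper": 0.0},
    {"wx": 0,"wy": 0,"wz": 0,"tx": 0.0005,"ty": -5e-05,"tz": -0.00087,"gripper": 0.0},
    {"wx": 0,"wy": 0,"wz": 0,"tx": 0,"ty": 0,"tz": 0,"gripper": 0.0},
    {"wx": 0,"wy": 0,"wz": 0,"tx": 0,"ty": 0,"tz": 0,"gripper": 0.0}
  ]
}}

```text
time: 10.38
tool_pos: [0.5452, 0.2472, 0.1303]
orientation: [[-0.862, 0.098, 0.498], [0.085, 0.995, -0.049], [-0.5, 0.0, -0.866]]
wrist_force: [-0.1, -0.7, -0.9]
finger_gap: 0.153
grasp_force: 53.7
```

```bash
cat > st.py <<'E'
from rel import *
st=monitor.get_state();R=np.array(st["orientation"]);tip=np.array(st["tool_pos"])+R@[0,0,.061];f=np.array(st["wrist_force"]);t=np.array(st["wrist_torque"])
B=np.c_[X,Y,n]
print("t",st["time"],"tip",np.round((tip-F)@B*1e3,2),"F",np.round(f@B,2),"T",np.round(t@B,3),"grip",round(st["grasp_force"],1))
E
python3 st.py
```

```text
t 10.3833 tip [-4.83  5.16 -1.51] F [-0.48 -0.71 -0.73] T [ 0.035  0.223 -0.057] grip 53.7
```

>>> {"fn": "arm_command", "kwargs": {
  "series": [
    {"wx": 0,"wy": 0,"wz": 0,"tx": 0.0005,"ty": -5e-05,"tz": -0.00087,"gripper": 0.0},
    {"wx": 0,"wy": 0,"wz": 0,"tx": 0.0005,"ty": -5e-05,"tz": -0.00087,"gripper": 0.0},
    {"wx": 0,"wy": 0,"wz": 0,"tx": 0.0005,"ty": -5e-05,"tz": -0.00087,"gripper": 0.0},
    {"wx": 0,"wy": 0,"wz": 0,"tx": 0,"ty": 0,"tz": 0,"gripper": 0.0},
    {"wx": 0,"wy": 0,"wz": 0,"tx": 0,"ty": 0,"tz": 0,"gripper": 0.0}
  ]
}}

```text
time: 10.8
tool_pos: [0.5468, 0.247, 0.1277]
orientation: [[-0.862, 0.098, 0.498], [0.085, 0.995, -0.049], [-0.5, 0.0, -0.866]]
wrist_force: [0.6, -0.7, -0.8]
finger_gap: 0.155
grasp_force: 53.7
```

```bash
python3 st.py
```

```text
t 10.8 tip [-4.7   5.16 -4.54] F [ 0.23 -0.66 -1.03] T [-0.023  0.118 -0.019] grip 53.7
```

Already 4.5 mm below the floor with no contact force, so the plug is in the hole. Continuing down.

>>> {"fn": "arm_command", "kwargs": {
  "series": [
    {"wx": 0,"wy": 0,"wz": 0,"tx": 0.0005,"ty": -5e-05,"tz": -0.00087,"gripper": 0.0},
    {"wx": 0,"wy": 0,"wz": 0,"tx": 0.0005,"ty": -5e-05,"tz": -0.00087,"gripper": 0.0},
    {"wx": 0,"wy": 0,"wz": 0,"tx": 0.0005,"ty": -5e-05,"tz": -0.00087,"gripper": 0.0},
    {"wx": 0,"wy": 0,"wz": 0,"tx": 0.0005,"ty": -5e-05,"tz": -0.00087,"gripper": 0.0},
    {"wx": 0,"wy": 0,"wz": 0,"tx": 0.0005,"ty": -5e-05,"tz": -0.00087,"gripper": 0.0},
    {"wx": 0,"wy": 0,"wz": 0,"tx": 0,"ty": 0,"tz": 0,"gripper": 0.0},
    {"wx": 0,"wy": 0,"wz": 0,"tx": 0,"ty": 0,"tz": 0,"gripper": 0.0}
  ]
}}

```text
time: 11.38
tool_pos: [0.5493, 0.2467, 0.1233]
orientation: [[-0.862, 0.098, 0.498], [0.085, 0.995, -0.049], [-0.5, 0.0, -0.866]]
wrist_force: [2.1, -0.2, -0.7]
finger_gap: 0.155
grasp_force: 53.6
```

```bash
python3 st.py
```

```text
t 11.3833 tip [-4.76  5.15 -9.62] F [ 1.53 -0.03 -1.64] T [-0.092 -0.095  0.015] grip 53.6
```

>>> {"fn": "arm_command", "kwargs": {
  "series": [
    {"wx": 0,"wy": 0,"wz": 0,"tx": 0.0007,"ty": -6e-05,"tz": -0.00082,"gripper": 0.0},
    {"wx": 0,"wy": 0,"wz": 0,"tx": 0.0005,"ty": -5e-05,"tz": -0.00087,"gripper": 0.0},
    {"wx": 0,"wy": 0,"wz": 0,"tx": 0.0005,"ty": -5e-05,"tz": -0.00087,"gripper": 0.0},
    {"wx": 0,"wy": 0,"wz": 0,"tx": 0.0005,"ty": -5e-05,"tz": -0.00087,"gripper": 0.0},
    {"wx": 0,"wy": 0,"wz": 0,"tx": 0.0005,"ty": -5e-05,"tz": -0.00087,"gripper": 0.0},
    {"wx": 0,"wy": 0,"wz": 0,"tx": 0.0005,"ty": -5e-05,"tz": -0.00087,"gripper": 0.0},
    {"wx": 0,"wy": 0,"wz": 0,"tx": 0,"ty": 0,"tz": 0,"gripper": 0.0},
    {"wx": 0,"wy": 0,"wz": 0,"tx": 0,"ty": 0,"tz": 0,"gripper": 0.0}
  ]
}}

```text
time: 12.05
tool_pos: [0.5524, 0.2464, 0.118]
orientation: [[-0.862, 0.098, 0.497], [0.085, 0.995, -0.049], [-0.5, 0.0, -0.866]]
wrist_force: [1.2, -1.2, -0.4]
finger_gap: 0.156
grasp_force: 53.7
```

```bash
python3 st.py
```

```text
t 12.05 tip [ -4.73   5.12 -15.74] F [ 0.91 -1.08 -1.01] T [-0.127  0.026  0.028] grip 53.7
```

>>> {"fn": "arm_command", "kwargs": {
  "series": [
    {"wx": 0,"wy": 0,"wz": 0,"tx": 0.0005,"ty": -5e-05,"tz": -0.00087,"gripper": 0.0},
    {"wx": 0,"wy": 0,"wz": 0,"tx": 0.0005,"ty": -5e-05,"tz": -0.00087,"gripper": 0.0},
    {"wx": 0,"wy": 0,"wz": 0,"tx": 0.0005,"ty": -5e-05,"tz": -0.00087,"gripper": 0.0},
    {"wx": 0,"wy": 0,"wz": 0,"tx": 0.0005,"ty": -5e-05,"tz": -0.00087,"gripper": 0.0},
    {"wx": 0,"wy": 0,"wz": 0,"tx": 0.0005,"ty": -5e-05,"tz": -0.00087,"gripper": 0.0},
    {"wx": 0,"wy": 0,"wz": 0,"tx": 0.0005,"ty": -5e-05,"tz": -0.00087,"gripper": 0.0},
    {"wx": 0,"wy": 0,"wz": 0,"tx": 0,"ty": 0,"tz": 0,"gripper": 0.0},
    {"wx": 0,"wy": 0,"wz": 0,"tx": 0,"ty": 0,"tz": 0,"gripper": 0.0}
  ]
}}

```text
time: 12.72
tool_pos: [0.5554, 0.2461, 0.1129]
orientation: [[-0.862, 0.098, 0.497], [0.085, 0.995, -0.049], [-0.5, 0.0, -0.866]]
wrist_force: [1.1, -1.0, -0.2]
finger_gap: 0.16
grasp_force: 53.7
```

```bash
python3 st.py
```

```text
t 12.7167 tip [ -4.69   5.12 -21.76] F [ 0.9  -0.9  -0.79] T [-0.085  0.122  0.014] grip 53.7
```

>>> {"fn": "arm_command", "kwargs": {
  "series": [
    {"wx": 0,"wy": 0,"wz": 0,"tx": 0.0005,"ty": -5e-05,"tz": -0.00087,"gripper": 0.0},
    {"wx": 0,"wy": 0,"wz": 0,"tx": 0.0005,"ty": -5e-05,"tz": -0.00087,"gripper": 0.0},
    {"wx": 0,"wy": 0,"wz": 0,"tx": 0,"ty": 0,"tz": 0,"gripper": 0.0},
    {"wx": 0,"wy": 0,"wz": 0,"tx": 0,"ty": 0,"tz": 0,"gripper": 0.0}
  ]
}}

```text
time: 13.05
tool_pos: [0.5564, 0.246, 0.1112]
orientation: [[-0.862, 0.098, 0.497], [0.085, 0.995, -0.049], [-0.5, 0.0, -0.866]]
wrist_force: [0.7, -0.3, -1.3]
finger_gap: 0.157
grasp_force: 53.7
```

```bash
python3 st.py
```

```text
t 13.05 tip [ -4.65   5.14 -23.71] F [-0.02 -0.22 -1.45] T [-0.056  0.142  0.005] grip 53.7
```

>>> {"fn": "arm_command", "kwargs": {
  "series": [
    {"wx": 0,"wy": 0,"wz": 0,"tx": 0.0005,"ty": -5e-05,"tz": -0.00087,"gripper": 0.0},
    {"wx": 0,"wy": 0,"wz": 0,"tx": 0,"ty": 0,"tz": 0,"gripper": 0.0},
    {"wx": 0,"wy": 0,"wz": 0,"tx": 0,"ty": 0,"tz": 0,"gripper": 0.0},
    {"wx": 0,"wy": 0,"wz": 0,"tx": 0,"ty": 0,"tz": 0,"gripper": 0.0}
  ]
}}

```text
time: 13.38
tool_pos: [0.5568, 0.2461, 0.1107]
orientation: [[-0.862, 0.098, 0.498], [0.084, 0.995, -0.049], [-0.5, 0.0, -0.866]]
wrist_force: [-5.1, -1.3, 5.2]
finger_gap: 0.156
grasp_force: 54.6
```

```bash
python3 st.py
```

```text
t 13.3833 tip [ -4.56   5.21 -24.32] F [-1.73 -1.81  6.98] T [-0.219  0.448 -0.013] grip 54.6
```

There is contact at z = -24.3 mm with 7 N along z. One more small push to seat it firmly.

>>> {"fn": "arm_command", "kwargs": {
  "series": [
    {"wx": 0,"wy": 0,"wz": 0,"tx": 0.0003,"ty": 0,"tz": -0.0005,"gripper": 0.0},
    {"wx": 0,"wy": 0,"wz": 0,"tx": 0,"ty": 0,"tz": 0,"gripper": 0.0},
    {"wx": 0,"wy": 0,"wz": 0,"tx": 0,"ty": 0,"tz": 0,"gripper": 0.0},
    {"wx": 0,"wy": 0,"wz": 0,"tx": 0,"ty": 0,"tz": 0,"gripper": 0.0}
  ]
}}

```text
time: 13.72
tool_pos: [0.5569, 0.2461, 0.1106]
orientation: [[-0.862, 0.098, 0.498], [0.084, 0.995, -0.049], [-0.5, -0.0, -0.866]]
wrist_force: [-10.7, -0.6, 11.0]
finger_gap: 0.154
grasp_force: 56.1
```

```bash
python3 st.py
```

```text
t 13.7167 tip [ -4.51   5.23 -24.42] F [-3.64 -1.66 14.82] T [-0.475  0.693 -0.014] grip 56.1
```

Hard stop at 15 N: it is home. Release and back off along +z.

>>> {"fn": "arm_command", "kwargs": {
  "series": [
    {"wx": 0,"wy": 0,"wz": 0,"tx": 0,"ty": 0,"tz": 0,"gripper": 0.04},
    {"wx": 0,"wy": 0,"wz": 0,"tx": 0,"ty": 0,"tz": 0,"gripper": 0.04},
    {"wx": 0,"wy": 0,"wz": 0,"tx": 0,"ty": 0,"tz": 0,"gripper": 0.04},
    {"wx": 0,"wy": 0,"wz": 0,"tx": 0,"ty": 0,"tz": 0,"gripper": 0.04},
    {"wx": 0,"wy": 0,"wz": 0,"tx": 0,"ty": 0,"tz": 0,"gripper": 0.04},
    {"wx": 0,"wy": 0,"wz": 0,"tx": 0,"ty": 0,"tz": 0,"gripper": 0.04}
  ]
}}

```text
time: 14.22
tool_pos: [0.5572, 0.246, 0.1097]
orientation: [[-0.862, 0.098, 0.497], [0.085, 0.995, -0.049], [-0.5, 0.0, -0.866]]
wrist_force: [0.2, -0.1, -0.3]
finger_gap: 0.47
grasp_force: 0.0
```

>>> {"fn": "arm_command", "kwargs": {
  "series": [
    {"wx": 0,"wy": 0,"wz": 0,"tx": -0.003,"ty": 0.0003,"tz": 0.0052,"gripper": 0.04},
    {"wx": 0,"wy": 0,"wz": 0,"tx": -0.005,"ty": 0.0005,"tz": 0.0087,"gripper": 0.04},
    {"wx": 0,"wy": 0,"wz": 0,"tx": -0.0075,"ty": 0.0007,"tz": 0.013,"gripper": 0.04},
    {"wx": 0,"wy": 0,"wz": 0,"tx": -0.0075,"ty": 0.0007,"tz": 0.013,"gripper": 0.04},
    {"wx": 0,"wy": 0,"wz": 0,"tx": -0.0075,"ty": 0.0007,"tz": 0.013,"gripper": 0.04},
    {"wx": 0,"wy": 0,"wz": 0,"tx": -0.0075,"ty": 0.0007,"tz": 0.013,"gripper": 0.04},
    {"wx": 0,"wy": 0,"wz": 0,"tx": -0.0075,"ty": 0.0007,"tz": 0.013,"gripper": 0.04},
    {"wx": 0,"wy": 0,"wz": 0,"tx": -0.0075,"ty": 0.0007,"tz": 0.013,"gripper": 0.04},
    {"wx": 0,"wy": 0,"wz": 0,"tx": -0.0075,"ty": 0.0007,"tz": 0.013,"gripper": 0.04},
    {"wx": 0,"wy": 0,"wz": 0,"tx": 0,"ty": 0,"tz": 0,"gripper": 0.04},
    {"wx": 0,"wy": 0,"wz": 0,"tx": 0,"ty": 0,"tz": 0,"gripper": 0.04},
    {"wx": 0,"wy": 0,"wz": 0,"tx": 0,"ty": 0,"tz": 0,"gripper": 0.04}
  ]
}}

```text
time: 15.22
tool_pos: [0.4966, 0.2516, 0.2144]
orientation: [[-0.862, 0.098, 0.497], [0.085, 0.995, -0.049], [-0.5, -0.0, -0.866]]
wrist_force: [0.0, -0.5, -0.4]
finger_gap: 0.467
grasp_force: 0.0
```

```bash
python3 st.py; python3 - <<'E'
from rel import *
s=snapshot("wrist");a=snapshot("scene")
cv2.imwrite("pics/end.png",np.hstack([s["frame"][120:420,170:470],cv2.resize(a["frame"][110:330,230:510],(382,300))]))
p=fcloud(s,np.ones((480,640),bool))-F;B=np.c_[X,Y,n];u=p@B*1e3
k=(abs(u[:,0]+4.6)<20)&(abs(u[:,1]-5.2)<20)&(u[:,2]>60)&(u[:,2]<100);print("blade top",k.sum(),np.round(np.percentile(u[k],[5,50,95],axis=0),1))
E
```

```text
t 15.2167 tip [-5.1   4.85 95.7 ] F [-0.11 -0.48 -0.37] T [0.015 0.202 0.041] grip 0.0
blade top 892 [[-21.2  -0.5  66.5]
 [-15.6   5.2  84.9]
 [ -5.7  11.5  86.4]]
```

View pics/end.png

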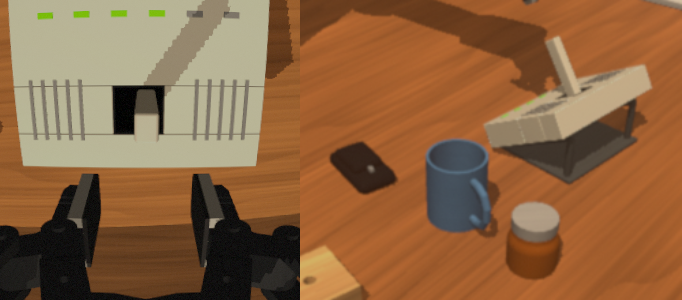

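The wrist and scene views show the antenna standing in the well, its blade top 85 mm above the floor, and the jaws clear. Mug, jar and mouse show no change. Handing in.

```bash
python3 -c "
from rig import order
print(order.hand_in())"
```

```text
the job is handed in; nothing more can be done
None
```

The antenna is plugged into the router: the plug met a hard stop at full depth (15 N, tip at z = -24.4 mm), and I let go and handed in at about 15 s. I took the hole's rough position from the wrist camera's depth image, and the plug went straight in by force-checked steps, so I made no search by touch. After release the blade may lean slightly towards the low edge, within the hole's clearance.

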